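# Set up a bowl for trimming on the banding wheel

### The job

Get the bowl ready for trimming, by pushing only. With the fingers, nudge the upturned bowl across the banding wheel until it stands centred inside the heavy engraved circle, an even margin showing all round, and push the wooden hand rest along the table until its long side lies flush against the left edge (the robot's left) of the baseboard, beside the wheel. Do not lift or tip the bowl or the rest, and leave the other things where they are.

Things in the scene. Friction and masses are not known exactly. Their poses are not given: they have to be found in the camera images.
- baseboard: Square plywood baseboard, 250 x 250 mm, 25 mm thick, fixed to the table. Origin: centre of its underside, on the table (z = 0). Its x axis points roughly away from the robot, its y axis to the robot's left; its left edge face is the plane y = +125 mm.
- wheel_center (a point): Centre of the top face of the metal banding wheel (potter's turntable), which stands on the middle of the baseboard: a flat round plate 200 mm in diameter, 14 mm thick, its top 85 mm above the table. It is locked: it neither turns nor moves. The circle to centre in is the heavier engraved one, 118 mm inside diameter; there are finer circles of 165 and 67 mm.
- bowl: Upturned terracotta bowl, rim down, standing loose off-centre on the wheel: rim 104 mm in diameter and upright for the lowest 14 mm, then narrowing upward to a foot 52 mm in diameter at 60 mm height; solid for handling, about 0.4 kg. Origin: centre of the rim's underside, on the wheel's top; z up.
- rest: Wooden hand rest: a plain loose block 160 long (its x axis) x 60 wide (y) x 80 mm tall (z), about 0.6 kg, standing on the table to the left of the baseboard, somewhat askew. Origin: centre of its underside.
- jar: Glaze jar, upright, 60 mm wide and 85 mm tall, white cap. Leave alone. Origin: centre of its underside.
- cup: Terracotta cup, upright, 72 mm wide and 75 mm tall. Leave alone. Origin: centre of its underside.
- pot: Tiny white vase, 40 mm wide and 42 mm tall, standing on the near right corner of the baseboard. Leave alone. Origin: centre of its underside.
- brush: Brush lying on the table. Leave alone. Origin: on its handle.
- rib: Flat wooden shaping rib, about 120 x 45 x 7 mm, lying on the table. Leave alone. Origin: centre of its underside.
- planter: Upturned terracotta planter, 96 mm wide and 100 mm tall. Leave alone. Origin: centre of its underside.
- tiles: Stack of white tiles, 80 x 80 x 30 mm. Leave alone. Origin: centre of its underside.
There are look-alikes about, which are no part of the job. Several things look just like the rest: the one meant starts farthest from the robot's base. Leave any green look-alike of the bowl alone.

How it is judged:
At the end, for the whole second after the job is handed in: Bowl rim down on the wheel, centred within 7 mm (rim inside the heavy circle). Hand rest standing against the left edge of the baseboard: gap at its middle under 3.5 mm, parallel within 2.6 degrees, its middle within 60 mm of the middle of that edge. Both at rest (horizontal distance between bowl and wheel_center below 0.007 m and height (world z) of bowl between 0.081 and 0.089 m and angle between bowl's own z axis and vertical below 0.06 rad and linear speed of each of bowl, rest below 0.01 m/s and y of rest in the frame of baseboard between 0.15 and 0.1585 m and x of rest in the frame of baseboard between -0.06 and 0.06 m and angle between the x axis of rest and the x axis of baseboard, either way round below 0.045 rad and height (world z) of rest below 0.004 m and angle between rest's own z axis and vertical below 0.05 rad); the robot touches nothing.
It fails at once if the bowl is lifted off the wheel or knocked off it (height (world z) of bowl above 0.097 m or height (world z) of bowl below 0.075 m).
It fails at once if the bowl is tipped (angle between bowl's own z axis and vertical above 0.25 rad).
It fails at once if the hand rest is lifted (height (world z) of rest above 0.015 m).
It fails at once if the hand rest is tipped (angle between rest's own z axis and vertical above 0.3 rad).
It fails at once if another thing on the table is moved by more than 20 mm (distance of any of jar, cup, pot, brush, rib, planter, tiles from where it was at the start of the episode above 0.02 m).
It also fails if it takes over 54 s, if anything falls off the work surface, if the arm or the gripper's body presses on something with over 40 N, if the wrist force passes 120 N, or if a joint passes its speed limit or range.

### The arm

A 6-joint arm with a two-finger parallel gripper is mounted at the origin on the work surface. World frame = base frame: x ahead of the robot, y to its left, z up, the work surface at z = 0. Lengths are in m, angles in rad, forces in N, time in s.
With the tool pointing down it reaches from about 0.3 to 0.875 m from the base axis. Payload 6.4 kg.
Tool frame: the origin (TCP) lies midway between the tips of the shut fingers; the grasp point (between the pads) lies 19 mm behind it; x points along the fingers, y is the direction in which the jaws open and shut, and the axes are right-handed (so a half turn about x gives the same grasp; the last joint's range is limited). The gripper opens to 85 mm and grips with 20 to 120 N. Pads are 22 mm wide; open, the fingers measure 114 mm over their backs; the gripper's body (76 mm by 85 mm) begins 54 mm behind the grasp point. The pads swing forward as they close: fully open they stand 13 mm farther back than shut.
Start: joints at [-1.535, 0.181, 1.607, -0, 1.354, -0.206], TCP at [0.138, -0.558, 0.202] pointing down, gripper open.
Joint ranges: [-2.99, 2.99], [-0.89, 2.07], [0.3, 2.58], [-1.14, 4.28], [0, 2.63], [-3.12, 3.12]. Speed limits (rad/s): [2.57, 2.57, 3.01, 3.14, 3.14, 3.14].

### API

Orientations are given as a unit quaternion [w, x, y, z].
In Python, from bench import ctrl gives the robot as it stands.
- The arm moves only by the tool step_arm, never from a script. Its argument "motion" is a list of rows, each a list of 7 numbers: the shift along the tool's x, y, z in mm, then the turn, a rotation vector about the tool's x, y, z in degrees, then the closure in counts, from 0 (fully open) to 255 (shut). In form: [[tx, ty, tz, rx, ry, rz, hand], ...]. A call has 1 to 10 rows; each row is the pose to reach, as a shift and turn from the pose commanded when the call began, along the tool's axes at that moment; what a row does not reach only later rows make up. A row lasts 1/8 s, in which the tool goes at most 62.5 mm and 10.7 degrees, less where a joint would pass 70% of its speed; a pose out of reach is approached as far as the arm can. A call with a gripper value outside its range is refused whole. The fingers move at their own pace and stop on an object; the grip force is fixed at half the most. Time passes only in rows, so rows that repeat a pose let the fingers close. It gives the time, the measured TCP pose, the force and the opening at its end, in the units of the state.
- ctrl.get_obs(): the state, without advancing time (a new reading comes with each control period).
- ctrl.camera(name): name is "scene" or "side" or "wrist"; returns (picture, depth): 384x512x3 uint8, red, green, blue; 384x512 float32, m along the optical axis (not along the pixel's ray), 0 where there is no reading.
- ctrl.camera_info(name): a dict with "fx", "fy", "cx", "cy" (pixels), "dist_coeffs" ([k1, k2, p1, p2, k3] as OpenCV has them; the pictures are not rectified), "T" (4x4, takes a point from camera to world coordinates); the wrist camera has in their place "hand_eye" (4x4, takes a point from camera to tool coordinates, whose origin is the TCP and whose axes are the tool frame's). Camera axes: x right, y down, z forward; pixel columns grow to the right and rows downward; lengths in m; the calibration is good to about 2 mm. A picture is of the moment at which its call begins: read the wrist's pose just before it. camera_info takes no time and is no camera call.
- ctrl.hand_in(): hands the job in, once; it reports no verdict.
The state is a dict: "time_s": time; "q": joint angles; "dq": joint speeds; "joint_efforts": joint torques, N m; "eef_pos": TCP position; "eef_rot": TCP orientation; "wrist_force": force on the tool from outside, world axes, zero at the start; "torque": the same for the moment, N m; "opening": opening from 0.0 (shut) to 1.0 (fully open).
Only numpy, scipy, OpenCV 4.12 (cv2) and the standard library are available. Lean on these libraries where they do the work, as an engineer would, in place of code of your own. Each camera call takes 0.05 s, during which the arm holds its last target. There are 200 camera calls.

## Working session

There is one attempt and no reset: what is moved stays moved. The work goes in short steps, Python scripts to look and compute and a tool call to move; the robot and the scene stay as the last step left them, time stands still between calls to the robot, and variables do not carry over. Pictures are saved under pics/ and viewed, about 8 in all and at most 12, crops included, and the job is handed in when it is done.

Besides the shell and the picture viewer there is one more tool, called after "Call:" as name(argument=value, ...), one argument or row to a line, values as JSON. step_arm: Moves the arm, as the interface text tells. Its arguments: {"type":"object","properties":{"motion":{"type":"array","items":{"type":"array","items":{"type":"number"}}}},"required":["motion"]}

```bash
mkdir -p pics; ls; cat > h.py <<'E'
import numpy as np, cv2
from bench import ctrl
from scipy.spatial.transform import Rotation as R
def T_of(name):
    i=ctrl.camera_info(name)
    if 'T' in i: return i,np.array(i['T'])
    o=ctrl.get_obs(); w,x,y,z=o['eef_rot']; T=np.eye(4); T[:3,:3]=R.from_quat([x,y,z,w]).as_matrix(); T[:3,3]=o['eef_pos']
    return i,T@np.array(i['hand_eye'])
def shot(name):
    i,T=T_of(name); im,d=ctrl.camera(name); np.savez(f'{name}.npz',im=im,d=d,T=T)
    return i,T,im,d
def K(i): return np.array([[i['fx'],0,i['cx']],[0,i['fy'],i['cy']],[0,0,1.]]),np.array(i['dist_coeffs'],float)
def plane(i,T,px,z):
    k,dc=K(i); u=cv2.undistortPoints(np.array(px,float).reshape(-1,1,2),k,dc).reshape(-1,2)
    r=np.c_[u,np.ones(len(u))]@T[:3,:3].T; o=T[:3,3]
    return o+r*((z-o[2])/r[:,2])[:,None]
def cloud(i,T,d):
    k,dc=K(i); h,w=d.shape; v,u=np.mgrid[:h,:w]
    n=cv2.undistortPoints(np.c_[u.ravel(),v.ravel()].astype(float).reshape(-1,1,2),k,dc).reshape(h,w,2)
    P=np.dstack([n,np.ones((h,w))])*d[...,None]
    return P@T[:3,:3].T+T[:3,3]
E
python3 - <<'E'
from h import *
a=[]
for n in('scene','side'):
    i,T,im,d=shot(n); print(n,T[:3,3].round(3)); a.append(im)
    cv2.imwrite(f'pics/{n}.png',cv2.resize(im[:,:,::-1],(800,600)))
print(ctrl.get_obs())
E
```

```text
pics
scene [ 1.014 -0.49   1.259]
side [0.057 0.592 0.973]
{'time_s': 0.1, 'q': array([-1.53528746e+00,  1.81443437e-01,  1.60789988e+00, -1.59232178e-07,
        1.35383884e+00, -2.06295181e-01]), 'dq': array([-0.00144619, -0.00305729, -0.00403233,  0.00044794,  0.00033984,
        0.00051478]), 'joint_efforts': array([ 2.75437844e-05, -4.45880198e+01, -3.52241743e+01, -2.43096119e-04,
        4.07664731e-03, -9.51842679e-06]), 'eef_pos': array([ 0.13768617, -0.55770829,  0.20169133]), 'eef_rot': array([ 0.08472257,  0.70199273,  0.08584244, -0.70189698]), 'wrist_force': array([ 0.38123069,  0.42614155, -0.15883421]), 'torque': array([-0.001399  , -0.05580635,  0.03125753]), 'opening': 0.9974708411400234}
```

View pics/scene.png

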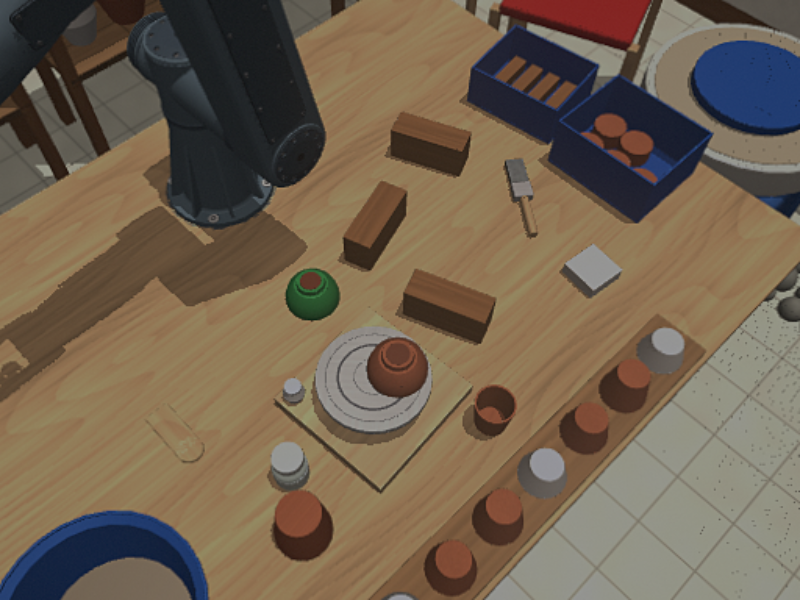

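View pics/side.png

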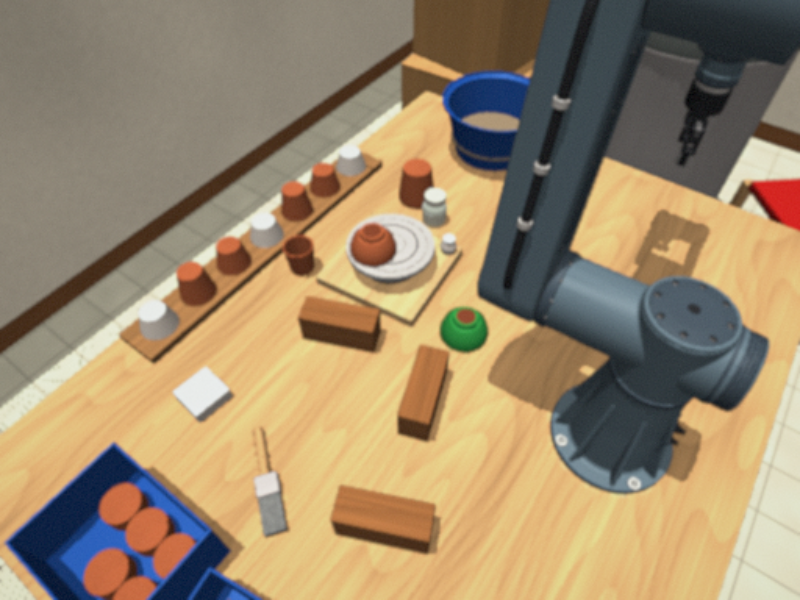

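The scene view shows three rest look-alikes, at pixels (430,143), (375,225) and (448,305). The one at (448,305), beside the board, is the likely farthest one. The terracotta bowl is at (398,367) on the wheel at (373,380), and the green decoy is at (312,294). In the side view the same rest is at (340,323). Measuring them now.

```bash
cat > m.py <<'E'
from h import *
def top(P,im,z,tol=.006,sel=None,amin=150):
    m=(abs(P[...,2]-z)<tol)
    if sel is not None: m&=sel
    m=cv2.morphologyEx(m.astype(np.uint8),cv2.MORPH_OPEN,np.ones((3,3)))
    n,l,s,c=cv2.connectedComponentsWithStats(m)
    return [(l==k) for k in range(1,n) if s[k,4]>amin]
def rect(p):
    (c,wh,a)=cv2.minAreaRect(p.astype(np.float32)); b=cv2.boxPoints((c,wh,a)); e=b[1]-b[0],b[2]-b[1]
    e=max(e,key=np.linalg.norm); return np.round(c,4),np.round(sorted(wh),4),round(np.degrees(np.arctan2(e[1],e[0]))%180,2)
E
python3 - <<'E'
from m import *
for n in('scene','side'):
    i=ctrl.camera_info(n); f=np.load(n+'.npz'); im,d,T=f['im'],f['d'],f['T']; P=cloud(i,T,d)
    hsv=cv2.cvtColor(im,cv2.COLOR_RGB2HSV); inb=(P[...,0]>.2)&(P[...,0]<1)&(abs(P[...,1])<.5)&(d>0)
    print(n,'table z',np.median(P[...,2][inb]).round(4))
    for z in(.08,.145,.085,.025,.03,.042,.1,.075):
        for m in top(P,im,z,sel=inb,amin=100):
            c=np.argwhere(m).mean(0)[::-1]; print(z,'px800',(c*800/512).round(),m.sum(),rect(P[m][:,:2]),P[m][:,2].mean().round(4),hsv[m].mean(0).round())
E
```

```text
scene table z 0.0018
0.08 px800 [438. 134.] 490 (array([0.2607, 0.3824]), array([0.0633, 0.1332]), np.float32(24.12)) 0.0784 [ 13. 138. 109.]
0.08 px800 [374. 214.] 757 (array([0.3277, 0.144 ]), array([0.0614, 0.1626]), np.float32(109.07)) 0.0788 [ 13. 138. 110.]
0.08 px800 [450. 296.] 928 (array([0.5584, 0.1127]), array([0.0636, 0.1599]), np.float32(22.78)) 0.0789 [ 13. 137. 111.]
0.08 px800 [590. 419.] 340 (array([0.8867, 0.1074]), array([0.0538, 0.0586]), np.float32(121.43)) 0.0811 [  9. 145. 123.]
0.08 px800 [453. 559.] 496 (array([ 0.8872, -0.2212]), array([0.0567, 0.0593]), np.float32(135.64)) 0.081 [  9. 148. 122.]
0.145 px800 [397. 354.] 292 (array([ 0.6049, -0.0649]), array([0.0489, 0.0525]), np.float32(136.48)) 0.1446 [  8. 137. 106.]
0.085 px800 [362. 384.] 2682 (array([ 0.5833, -0.11  ]), array([0.1824, 0.2007]), np.float32(170.82)) 0.0846 [ 19.  16. 140.]
0.085 px800 [286. 457.] 334 (array([ 0.593 , -0.2998]), array([0.0509, 0.0516]), np.float32(65.74)) 0.0843 [ 45.   7. 148.]
0.025 px800 [368. 320.] 209 (array([ 0.4672, -0.0065]), array([0.0472, 0.082 ]), np.float32(52.
[... 2169 characters left out ...]
([0.6825, 0.3914]), array([0.0795, 0.0832]), np.float32(171.61)) 0.0291 [ 69.   5. 232.]
0.042 px800 [465. 330.] 143 (array([ 0.3358, -0.0273]), array([0.0477, 0.0844]), np.float32(38.17)) 0.0418 [ 65. 169. 132.]
0.1 px800 [416. 168.] 154 (array([ 0.6796, -0.3406]), array([0.0678, 0.0695]), np.float32(165.22)) 0.0975 [  9. 168. 201.]
0.075 px800 [409. 402.] 148 (array([0.3241, 0.1967]), array([0.0299, 0.0699]), np.float32(90.5)) 0.0784 [ 13. 158. 178.]
0.075 px800 [344. 504.] 273 (array([0.2993, 0.406 ]), array([0.0417, 0.0604]), np.float32(113.24)) 0.0784 [ 13. 156. 183.]
0.075 px800 [385. 516.] 625 (array([0.2451, 0.3817]), array([0.0606, 0.1038]), np.float32(24.2)) 0.0783 [ 13. 159. 176.]
```

```bash
cat >> h.py <<'E'
def tool():
    o=ctrl.get_obs(); w,x,y,z=o['eef_rot']; return R.from_quat([x,y,z,w]),np.array(o['eef_pos'])
def go(p,ydir):
    "shift mm / turn deg from present pose to TCP p, tool x down, tool y along +-ydir"
    r,c=tool(); best=None
    for s in(1,-1):
        y=s*np.append(np.array(ydir)/np.linalg.norm(ydir),0); x=np.array([0,0,-1.]); M=np.c_[x,y,np.cross(x,y)]
        v=(r.inv()*R.from_matrix(M)).as_rotvec(degrees=True)
        print('shift',(r.inv().apply(np.array(p)-c)*1000).round(1),'turn',v.round(1))
E
python3 - <<'E'
from h import *
print(np.array(ctrl.camera_info('wrist')['hand_eye']).round(3), tool()[0].as_matrix().round(3))
ex=np.array([.9954,.0953]); go([.57,-.06,.33],ex)
s=np.load('scene.npz')['im'][165:345,170:340,::-1]; cv2.imwrite('pics/crop.png',cv2.resize(s,None,fx=4,fy=3.3))
E
```

```text
[[-0.    -0.311  0.95  -0.17 ]
 [ 1.    -0.001 -0.     0.   ]
 [ 0.001  0.95   0.311 -0.079]
 [ 0.     0.     0.     1.   ]] [[-0.     0.239 -0.971]
 [ 0.002 -0.971 -0.239]
 [-1.    -0.002 -0.   ]]
shift [-127.5 -379.9 -539. ] turn [-81.6  -0.1   0.1]
shift [-127.5 -379.9 -539. ] turn [98.4  0.1  0.1]
```

View pics/crop.png

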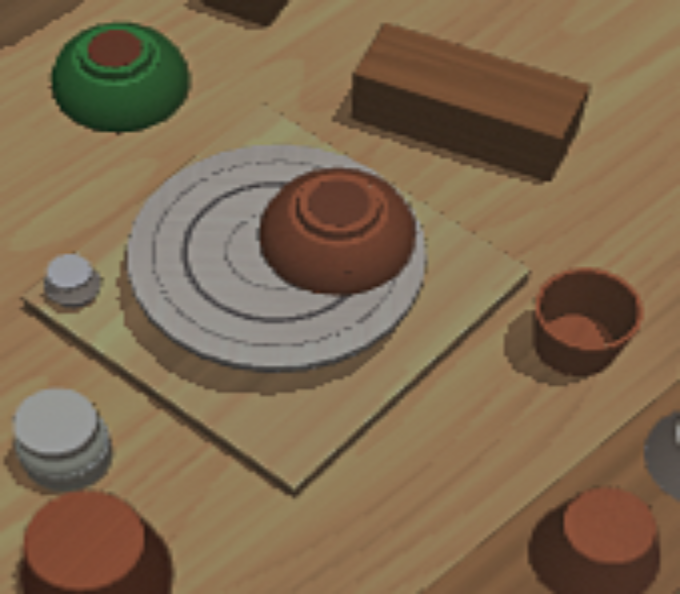

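The crop confirms the choice: the terracotta bowl sits off-centre on the wheel, the rest is askew to its left, and the green bowl is separate. Moving above the wheel for a wrist look.

Call:
step_arm(
  motion=[
    [-40,-20,-30,-5,0,0,0],
    [-80,-60,-80,-15,0,0,0],
    [-127,-110,-140,-25,0,0,0],
    [-127,-150,-200,-35,0,0,0],
    [-127,-190,-255,-45,0,0,0],
    [-127,-225,-310,-54,0,0,0],
    [-127,-260,-365,-63,0,0,0],
    [-127,-300,-420,-72,0,0,0],
    [-127,-340,-480,-81.6,0,0,100],
    [-127,-380,-539,-81.6,0,0,100],
  ],
)

```text
time_s: 1.35
eef_pos: [0.5166, -0.1188, 0.3292]
eef_rot: [0.524, 0.475, 0.524, -0.475]
wrist_force: [0.4, -1.4, -0.8]
opening: 0.616
```

Call:
step_arm(
  motion=[
    [0,0,0,0,0,0,100],
    [0,0,0,0,0,0,100],
    [0,0,0,0,0,0,100],
  ],
)

```text
time_s: 1.72
eef_pos: [0.515, -0.1218, 0.3292]
eef_rot: [0.523, 0.476, 0.523, -0.476]
wrist_force: [-0.5, 0.2, -0.3]
opening: 0.609
```

```bash
cat > w.py <<'E'
from m import *
def fitc(p):
    A=np.c_[2*p,np.ones(len(p))]; s=np.linalg.lstsq(A,(p**2).sum(1),rcond=None)[0]; return s[:2],np.sqrt(s[2]+s[0]**2+s[1]**2)
def look(name):
    i,T,im,d=shot('wrist'); P=cloud(i,T,d); hsv=cv2.cvtColor(im,cv2.COLOR_RGB2HSV)
    cv2.imwrite(f'pics/{name}.png',cv2.resize(im[:,:,::-1],(800,600)))
    sel=(d>0)&(P[...,0]>.4)&(P[...,0]<.75)&(P[...,1]>-.3)&(P[...,1]<.3)
    for z,lab in((.08,'rest'),(.145,'foot'),(.085,'wheel'),(.025,'board')):
        for m in top(P,im,z,tol=.004,sel=sel,amin=300): print(lab,m.sum(),rect(P[m][:,:2]),P[m][:,2].mean().round(4),hsv[m].mean(0).round())
    # outline circles by rays: foot at .145, terracotta silhouette's base rim at .099, wheel rim at .085
    H=hsv[...,0];S=hsv[...,1]
    wh=((S<60)&(abs(P[...,2]-.085)<.005)&sel).astype(np.uint8)
    wh=cv2.morphologyEx(wh,cv2.MORPH_OPEN,np.ones((3,3)))
    c=max(cv2.findContours(wh,cv2.RETR_EXTERNAL,cv2.CHAIN_APPROX_NONE)[0],key=cv2.contourArea).reshape(-1,2)
    hull=cv2.convexHull(c).reshape(-1,2); q=plane(i,T,hull,.085)[:,:2]
    for _ in range(4):
        cc,r=fitc(q); e=abs(np.linalg.norm(q-cc,axis=1)-r); q=q[e<max(.0015,1.5*np.median(e))]
    print('wheel fit',cc.round(4),r.round(4),len(q))
    for lo,hi in((.141,.149),):
        m=((P[...,2]>lo)&(P[...,2]<hi)&(H<16)&(S>60)&sel)
        c=max(cv2.findContours(m.astype(np.uint8),cv2.RETR_EXTERNAL,cv2.CHAIN_APPROX_NONE)[0],key=cv2.contourArea)
        f,r=fitc(plane(i,T,cv2.convexHull(c).reshape(-1,2),.145)[:,:2]); print('foot fit',f.round(4),r.round(4))
    m=(P[...,2]>.088)&(P[...,2]<.1)&(H<16)&(S>60)&sel&(np.linalg.norm(P[...,:2]-f,axis=2)<.07)
    b,r=fitc(P[m][:,:2]); print('rim pts fit',b.round(4),r.round(4),m.sum(), 'foot-wheel',(f-cc).round(4),'rim-wheel',(b-cc).round(4))
    return i,T,im,P
E
python3 -c "
from w import *
print(tool()[1].round(4)); look('w1'); print(ctrl.get_obs()['opening'])"
```

```text
[ 0.515  -0.1218  0.3292]
foot 1906 (array([ 0.6013, -0.0634]), array([0.0514, 0.0515]), np.float32(6.06)) 0.1443 [  9. 136. 127.]
wheel 13015 (array([ 0.5819, -0.1022]), array([0.1971, 0.1983]), np.float32(150.03)) 0.0844 [ 56.  12. 160.]
wheel 427 (array([ 0.5866, -0.286 ]), array([0.0278, 0.0416]), np.float32(0.56)) 0.0839 [ 47.  14. 161.]
board 8951 (array([ 0.5823, -0.1012]), array([0.2502, 0.2508]), np.float32(5.48)) 0.0241 [ 25.  83. 156.]
board 1175 (array([ 0.6905, -0.1948]), array([0.0625, 0.1216]), np.float32(49.1)) 0.0244 [ 21.  91. 162.]
wheel fit [ 0.5821 -0.1013] 0.0989 55
foot fit [ 0.6008 -0.0636] 0.0261
rim pts fit [ 0.6009 -0.0644] 0.0511 40 foot-wheel [0.0187 0.0377] rim-wheel [0.0188 0.0369]
0.612138550320695
```

View pics/w1.png

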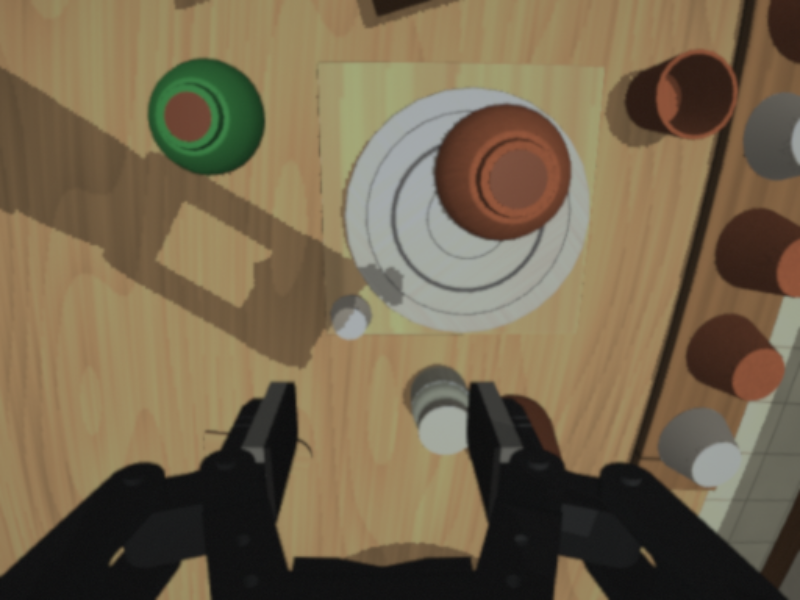

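The wrist view shows the bowl at (505,172), off-centre on the wheel at (467,210), with the heavy circle at r≈76 px. The board, foot and rim measurements all match the given sizes. Bowl offset is (+19,+37) mm. I'll push it with half-open fingers as a fork.

```bash
python3 -c "
from h import *
go([.639,.012,.16],[.894,-.447]); go([.639,.012,.0855],[.894,-.447])"
```

```text
shift [ 169.3  135.9 -121.9] turn [31.9  0.   0. ]
shift [ 169.3  135.9 -121.9] turn [-148.1   -0.     0. ]
shift [ 243.8  136.  -121.9] turn [31.9  0.   0. ]
shift [ 243.8  136.  -121.9] turn [-148.1   -0.     0. ]
```

Call:
step_arm(
  motion=[
    [0,35,-45,10,0,0,100],
    [0,75,-90,20,0,0,100],
    [0,115,-115,30,0,0,100],
    [40,136,-122,31.9,0,0,100],
    [100,136,-122,31.9,0,0,100],
    [160,136,-122,31.9,0,0,100],
    [200,136,-122,31.9,0,0,100],
    [230,136,-122,31.9,0,0,100],
    [244,136,-122,31.9,0,0,100],
    [244,136,-122,31.9,0,0,100],
  ],
)

```text
time_s: 3.02
eef_pos: [0.639, 0.0128, 0.0849]
eef_rot: [-0.372, -0.601, -0.372, 0.602]
wrist_force: [-0.5, 0.5, 0.8]
opening: 0.61
```

```bash
python3 -c "
from w import *
print(tool()[1].round(4),tool()[0].as_matrix().round(3)); print(ctrl.get_obs()['opening']); go([.639,.012,.0855],[.894,-.447])
try: look('w2')
except Exception as e: print(e)"
```

```text
[0.639  0.0128 0.0849] [[-0.001  0.895 -0.447]
 [ 0.    -0.447 -0.895]
 [-1.    -0.001  0.   ]]
0.6103015042222001
shift [-0.6  0.4  0.7] turn [0.  0.  0.1]
shift [-0.6  0.4  0.7] turn [-1.8e+02 -1.0e-01  0.0e+00]
rest 21880 (array([0.5562, 0.1138]), array([0.0606, 0.1591]), np.float32(22.06)) 0.079 [ 13. 139. 140.]
rest 800 (array([ 0.6247, -0.0141]), array([0.0069, 0.0658]), np.float32(154.34)) 0.0804 [29. 13. 75.]
foot 480 (array([0.6146, 0.0268]), array([0.0141, 0.023 ]), np.float32(101.58)) 0.1449 [50. 17. 35.]
foot 369 (array([ 6.653e-01, -6.000e-04]), array([0.0086, 0.023 ]), np.float32(63.32)) 0.145 [33. 12. 38.]
wheel 1982 (array([ 0.6209, -0.0205]), array([0.0214, 0.072 ]), np.float32(156.15)) 0.0844 [ 24.  33. 106.]
wheel 588 (array([ 0.5127, -0.0435]), array([0.0199, 0.0307]), np.float32(56.52)) 0.084 [ 27.  16. 167.]
wheel 612 (array([ 0.669 , -0.1231]), array([0.0215, 0.0305]), np.float32(68.33)) 0.0841 [ 28.  15. 171.]
board 21306 (array([ 0.5772, -0.0561]), array([0.16  , 0.2518]), np.float32(5.33)) 0.024 [ 21.  93. 161.]
wheel fit [ 0.6126 -0.0392] 0.0376 7
foot fit [ 0.656  -0.0086] 0.0027
rim pts fit [ 0.6014 -0.064 ] 0.0518 1515 foot-wheel [0.0434 0.0306] rim-wheel [-0.0112 -0.0248]
```

View pics/w2.png

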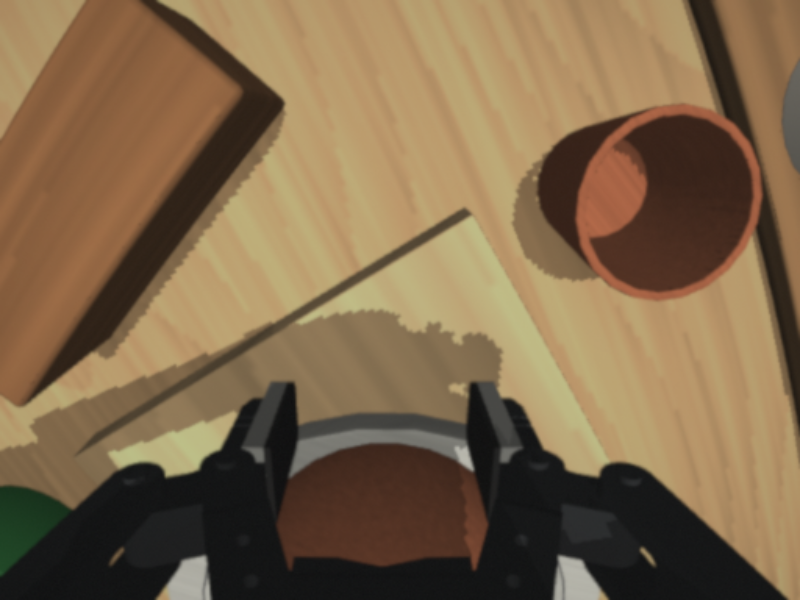

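The fork straddles the bowl's far-left side, centred on it (bowl at x≈390, fingers at 270 and 500). Pushing slowly, stopping short of the goal.

Call:
step_arm(
  motion=[
    [0,0,8,0,0,0,100],
    [0,0,16,0,0,0,100],
    [0,0,21,0,0,0,100],
    [0,0,25,0,0,0,100],
    [0,0,29,0,0,0,100],
    [0,0,33,0,0,0,100],
    [0,0,37,0,0,0,100],
    [0,0,41,0,0,0,100],
    [0,0,45,0,0,0,100],
    [0,0,48,0,0,0,100],
  ],
)

```text
time_s: 4.32
eef_pos: [0.6181, -0.0292, 0.0855]
eef_rot: [0.372, 0.601, 0.372, -0.601]
wrist_force: [0.9, 1.4, 0.6]
opening: 0.608
```

Call:
step_arm(
  motion=[
    [0,0,3,0,0,0,100],
    [0,0,6,0,0,0,100],
    [0,0,9,0,0,0,100],
    [0,0,11,0,0,0,100],
    [0,0,12,0,0,0,100],
    [0,0,12,0,0,0,100],
  ],
)

```text
time_s: 5.08
eef_pos: [0.6127, -0.0402, 0.0854]
eef_rot: [-0.372, -0.601, -0.372, 0.601]
wrist_force: [1.5, 2.2, 1.6]
opening: 0.609
```

```bash
cat > b.py <<'E'
from w import *
# bowl centre by known-radius rim points from wrist view + scene foot
i,T,im,d=shot('wrist'); P=cloud(i,T,d); hsv=cv2.cvtColor(im,cv2.COLOR_RGB2HSV)
m=(P[...,2]>.087)&(P[...,2]<.099)&(hsv[...,0]<16)&(hsv[...,1]>70)&(P[...,1]<.02)&(d>0)&(d<.35)
p=P[m][:,:2]; print('wrist rim',*fitc(p),len(p))
t=tool()[1]; print('tcp',t.round(4))
i,T,im,d=shot('scene'); P=cloud(i,T,d); hsv=cv2.cvtColor(im,cv2.COLOR_RGB2HSV)
m=(abs(P[...,2]-.145)<.004)&(hsv[...,0]<16)&(hsv[...,1]>70)&(P[...,1]<.02)&(P[...,1]>-.2); print('scene foot',rect(P[m][:,:2]) if m.any() else None,m.sum())
E
python3 b.py
```

```text
wrist rim [ 0.59104141 -0.08267613] 0.05171673119720545 1030
tcp [ 0.6127 -0.0402  0.0854]
scene foot (array([ 0.5938, -0.0837]), array([0.0512, 0.0518]), np.float32(153.15)) 269
```

Contact is made; the bowl is at (0.591,−0.083), so 21 mm remain along the same line.

Call:
step_arm(
  motion=[
    [0,0,3,0,0,0,100],
    [0,0,6,0,0,0,100],
    [0,0,9,0,0,0,100],
    [0,0,12,0,0,0,100],
    [0,0,15,0,0,0,100],
    [0,0,17,0,0,0,100],
    [0,0,19,0,0,0,100],
    [0,0,20,0,0,0,100],
    [0,0,20.5,0,0,0,100],
    [0,0,20.5,0,0,0,100],
  ],
)

```text
time_s: 6.42
eef_pos: [0.6036, -0.0584, 0.0854]
eef_rot: [-0.372, -0.601, -0.372, 0.601]
wrist_force: [1.5, 2.4, 1.1]
opening: 0.606
```

```bash
python3 b.py
```

```text
wrist rim [ 0.58197283 -0.10072913] 0.05157593312025882 1029
tcp [ 0.6036 -0.0584  0.0854]
scene foot (array([ 0.5862, -0.1024]), array([0.0514, 0.052 ]), np.float32(133.48)) 288
```

Call:
step_arm(
  motion=[
    [0,0,-4,0,0,0,100],
    [0,0,-12,0,0,0,100],
    [0,0,-35,0,0,0,100],
    [-20,0,-60,0,0,0,100],
    [-80,0,-80,0,0,0,60],
    [-140,0,-80,-10,0,0,0],
    [-200,0,-80,-20,0,0,0],
    [-230,0,-60,-30,0,0,0],
    [-230,0,-50,-31.9,0,0,0],
    [-230,0,-50,-31.9,0,0,0],
  ],
)

```text
time_s: 7.78
eef_pos: [0.6261, -0.0129, 0.3157]
eef_rot: [0.523, 0.476, 0.523, -0.476]
wrist_force: [-0.3, 0.5, 0.1]
opening: 1.001
```

```bash
python3 -c "
from w import *
print(tool()[1].round(4)); look('w3')
go([.554,.197,.15],[.9954,.0955]); go([.554,.197,.018],[.9954,.0955])"
```

```text
[ 0.6261 -0.0129  0.3157]
rest 7234 (array([0.5556, 0.1135]), array([0.0606, 0.16  ]), np.float32(21.94)) 0.079 [ 13. 139. 131.]
foot 1509 (array([ 0.5823, -0.0999]), array([0.0512, 0.0519]), np.float32(29.4)) 0.1443 [  9. 140.  85.]
wheel 11511 (array([ 0.5825, -0.101 ]), array([0.1982, 0.1983]), np.float32(24.22)) 0.0843 [ 33.  15. 144.]
wheel 418 (array([ 0.5902, -0.286 ]), array([0.0281, 0.0501]), np.float32(178.75)) 0.0839 [ 43.  17. 167.]
board 9299 (array([ 0.5822, -0.1007]), array([0.2486, 0.2517]), np.float32(5.37)) 0.0241 [ 23.  86. 166.]
wheel fit [ 0.5826 -0.1003] 0.0991 54
foot fit [ 0.5827 -0.099 ] 0.0262
rim pts fit [ 0.5824 -0.1009] 0.0517 209 foot-wheel [0.0001 0.0013] rim-wheel [-0.0002 -0.0006]
shift [ 165.1  -51.7 -215.4] turn [-0.1 -0.   0. ]
shift [ 165.1  -51.7 -215.4] turn [1.799e+02 1.000e-01 0.000e+00]
shift [ 297.1  -51.6 -215.3] turn [-0.1 -0.   0. ]
shift [ 297.1  -51.6 -215.3] turn [1.799e+02 1.000e-01 0.000e+00]
```

View pics/w3.png

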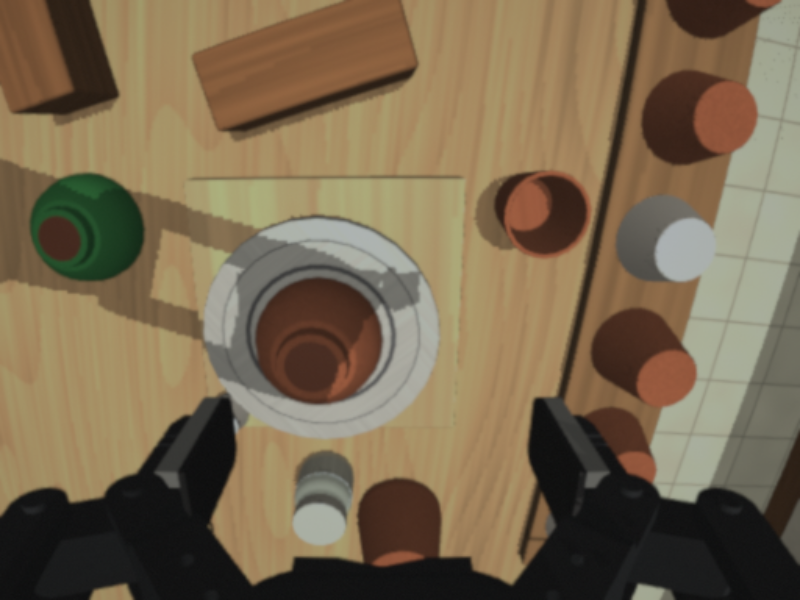

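The bowl at (318,340) is now inside the heavy circle, within about 1 mm by the fit. The rest, at (305,62), is untouched. Next I'll move the open fingers to the left side of the rest.

Call:
step_arm(
  motion=[
    [0,-13,-55,0,0,0,0],
    [20,-26,-112,0,0,0,0],
    [50,-40,-165,0,0,0,0],
    [80,-52,-215,0,0,0,0],
    [140,-52,-215,0,0,0,0],
    [195,-52,-215,0,0,0,0],
    [240,-52,-215,0,0,0,0],
    [275,-52,-215,0,0,0,0],
    [297,-52,-215,0,0,0,0],
    [297,-52,-215,0,0,0,0],
  ],
)

```text
time_s: 9.07
eef_pos: [0.551, 0.196, 0.0155]
eef_rot: [0.522, 0.474, 0.525, -0.477]
wrist_force: [0.0, -0.6, 1.1]
opening: 1.001
```

Call:
step_arm(
  motion=[
    [0,0,5,0,0,0,0],
    [0,0,10,0,0,0,0],
    [0,0,15,0,0,0,0],
    [0,0,20,0,0,0,0],
    [0,0,24,0,0,0,0],
    [0,0,28,0,0,0,0],
    [0,0,32,0,0,0,0],
    [0,0,36,0,0,0,0],
    [0,0,40,0,0,0,0],
    [0,0,40,0,0,0,0],
  ],
)

```text
time_s: 10.32
eef_pos: [0.5573, 0.1551, 0.0182]
eef_rot: [0.523, 0.476, 0.523, -0.476]
wrist_force: [0.3, 0.3, 0.2]
opening: 0.999
```

```bash
cat > r.py <<'E'
from w import *
ex=np.array([.9955,.0952]); ey=np.array([-.0952,.9955]); c=np.array([.5824,-.1009])
t=tool()[1]; print('tcp',t.round(4),'board',(t[:2]-c)@ex,(t[:2]-c)@ey)
for n,off in(('scene',[.002,-.001]),('side',[.0017,.0018])):
    i,T,im,d=shot(n); P=cloud(i,T,d); hsv=cv2.cvtColor(im,cv2.COLOR_RGB2HSV)
    sel=(hsv[...,0]<17)&(hsv[...,1]>100)&(P[...,0]>.42)&(P[...,0]<.7)&(P[...,1]>0)&(P[...,1]<.25)
    for m in top(P,im,.079,.005,sel,200):
        q=rect(P[m][:,:2]); e=q[0]-off-c; print(n,m.sum(),q,'board x,y',(e@ex).round(4),(e@ey).round(4),'yaw',(q[2]-5.45).round(2))
E
python3 r.py
```

```text
tcp [0.5573 0.1551 0.0182] board -0.0006094342665391919 0.2572183372509083
scene 913 (array([0.5587, 0.1019]), array([0.0621, 0.1593]), np.float32(14.97)) board x,y -0.0062 0.2053 yaw 9.52
side 282 (array([0.5257, 0.0963]), array([0.0608, 0.0963]), np.float32(13.99)) board x,y -0.0395 0.2001 yaw 8.54
```

Call:
step_arm(
  motion=[
    [0,0,4,0,0,0,0],
    [0,0,9,0,0,0,0],
    [0,0,14,0,0,0,0],
    [0,0,19,0,0,0,0],
    [0,0,24,0,0,0,0],
    [0,0,29,0,0,0,0],
    [0,0,34,0,0,0,0],
    [0,0,39,0,0,0,0],
    [0,0,44,0,0,0,0],
    [0,0,48,0,0,0,0],
  ],
)

```text
time_s: 11.68
eef_pos: [0.562, 0.1083, 0.0188]
eef_rot: [0.523, 0.476, 0.523, -0.475]
wrist_force: [-0.3, 5.3, 3.5]
opening: 0.997
```

```bash
python3 r.py
```

```text
tcp [0.562  0.1083 0.0188] board -0.0003876831610518249 0.21021308065993388
scene 951 (array([0.5575, 0.0646]), array([0.0616, 0.1602]), np.float32(4.2)) board x,y -0.0109 0.1683 yaw -1.25
```

Call:
step_arm(
  motion=[
    [0,0,3,0,0,0,0],
    [0,0,6,0,0,0,0],
    [0,0,8,0,0,0,0],
    [0,0,10,0,0,0,0],
    [0,0,11,0,0,0,0],
    [0,0,12,0,0,0,0],
    [0,0,12,0,0,0,0],
  ],
)

```text
time_s: 12.65
eef_pos: [0.5631, 0.0964, 0.0186]
eef_rot: [0.523, 0.476, 0.523, -0.475]
wrist_force: [-0.6, 4.6, 3.7]
opening: 0.998
```

```bash
python3 r.py; python3 -c "
from h import *
print(tool()[0].as_matrix().round(3))"
```

```text
tcp [0.5631 0.0964 0.0186] board -0.00045444728170432764 0.19826215825954682
scene 937 (array([0.559 , 0.0529]), array([0.0631, 0.1591]), np.float32(5.56)) board x,y -0.0105 0.1565 yaw 0.11
[[-0.     0.995  0.095]
 [ 0.001  0.095 -0.995]
 [-1.    -0.    -0.001]]
```

Call:
step_arm(
  motion=[
    [0,0,0.5,0,0,0,0],
    [0,0,1,0,0,0,0],
    [0,0,1,0,0,0,0],
  ],
)

```text
time_s: 13.12
eef_pos: [0.5632, 0.0956, 0.0187]
eef_rot: [0.523, 0.476, 0.523, -0.475]
wrist_force: [-0.5, 4.5, 3.5]
opening: 0.997
```

Call:
step_arm(
  motion=[
    [0,0,0.5,0,0,0,0],
    [0,0,0.7,0,0,0,0],
    [0,0,0.7,0,0,0,0],
  ],
)

```text
time_s: 13.5
eef_pos: [0.5632, 0.0948, 0.0186]
eef_rot: [0.523, 0.476, 0.523, -0.475]
wrist_force: [-1.2, 5.8, 3.6]
opening: 0.998
```

Call:
step_arm(
  motion=[
    [0,0,0.4,0,0,0,0],
    [0,0,0.6,0,0,0,0],
    [0,0,0.6,0,0,0,0],
  ],
)

```text
time_s: 13.88
eef_pos: [0.5633, 0.0946, 0.0188]
eef_rot: [0.523, 0.476, 0.524, -0.475]
wrist_force: [-1.6, 7.4, 5.8]
opening: 1.0
```

Call:
step_arm(
  motion=[
    [0,0,0.4,0,0,0,0],
    [0,0,0.6,0,0,0,0],
    [0,0,0.6,0,0,0,0],
  ],
)

```text
time_s: 14.25
eef_pos: [0.5633, 0.0937, 0.0186]
eef_rot: [0.523, 0.476, 0.523, -0.475]
wrist_force: [-0.3, 5.2, 3.6]
opening: 0.999
```

Call:
step_arm(
  motion=[
    [0,0,0.4,0,0,0,0],
    [0,0,0.7,0,0,0,0],
    [0,0,0.7,0,0,0,0],
  ],
)

```text
time_s: 14.62
eef_pos: [0.5634, 0.0933, 0.0188]
eef_rot: [0.523, 0.476, 0.524, -0.475]
wrist_force: [-0.6, 7.4, 4.0]
opening: 0.996
```

```bash
python3 r.py
```

```text
tcp [0.5634 0.0933 0.0188] board -0.0004015434676175194 0.19509653116994274
scene 951 (array([0.559 , 0.0498]), array([0.0639, 0.1601]), np.float32(6.55)) board x,y -0.0108 0.1534 yaw 1.1
```

Call:
step_arm(
  motion=[
    [0,0,0.4,0,0,0,0],
    [0,0,0.8,0,0,0,0],
    [0,0,0.8,0,0,0,0],
  ],
)

```text
time_s: 15.1
eef_pos: [0.5634, 0.0932, 0.0189]
eef_rot: [0.523, 0.476, 0.524, -0.475]
wrist_force: [-2.0, 10.0, 5.5]
opening: 1.004
```

Call:
step_arm(
  motion=[
    [0,0,0.4,0,0,0,0],
    [0,0,0.8,0,0,0,0],
    [0,0,0.8,0,0,0,0],
  ],
)

```text
time_s: 15.48
eef_pos: [0.5634, 0.0932, 0.0189]
eef_rot: [0.522, 0.476, 0.524, -0.475]
wrist_force: [-1.7, 12.9, 6.8]
opening: 1.002
```

The force climbs while the position holds, so the rest is against the board. Backing off straight, then rising for a check.

Call:
step_arm(
  motion=[
    [0,0,-3,0,0,0,0],
    [0,0,-15,0,0,0,0],
    [0,0,-45,0,0,0,0],
    [-40,0,-60,0,0,0,0],
    [-100,0,-60,0,0,0,0],
    [-160,0,-60,0,0,0,0],
    [-220,0,-50,0,0,0,0],
    [-280,20,0,0,0,0,0],
    [-300,30,60,0,0,0,0],
    [-300,30,80,0,0,0,0],
  ],
)

```text
time_s: 16.73
eef_pos: [0.6023, 0.0116, 0.3207]
eef_rot: [0.524, 0.476, 0.522, -0.476]
wrist_force: [-0.1, 0.8, -0.1]
opening: 1.0
```

Call:
step_arm(
  motion=[
    [0,0,0,0,0,0,0],
    [0,0,0,0,0,0,0],
  ],
)

```text
time_s: 16.98
eef_pos: [0.6006, 0.0145, 0.3175]
eef_rot: [0.523, 0.475, 0.524, -0.476]
wrist_force: [-0.5, -0.2, -0.6]
opening: 1.001
```

```bash
python3 -c "
from w import *
i,T,im,P=look('w4')" ; python3 r.py
```

```text
rest 6406 (array([0.5566, 0.0523]), array([0.0597, 0.1603]), np.float32(5.16)) 0.0789 [ 13. 138. 135.]
foot 1397 (array([ 0.5819, -0.1002]), array([0.0513, 0.0519]), np.float32(5.41)) 0.1442 [  9. 144. 110.]
wheel 10646 (array([ 0.5828, -0.1014]), array([0.1963, 0.1985]), np.float32(90.59)) 0.0843 [ 29.  15. 139.]
wheel 389 (array([ 0.5904, -0.2863]), array([0.028 , 0.0499]), np.float32(4.48)) 0.0838 [ 43.  17. 167.]
board 8548 (array([ 0.5818, -0.1018]), array([0.2504, 0.2509]), np.float32(95.54)) 0.0241 [ 22.  89. 162.]
wheel fit [ 0.5823 -0.1002] 0.099 45
foot fit [ 0.5823 -0.0988] 0.0261
rim pts fit [ 0.5824 -0.1008] 0.0515 247 foot-wheel [0.     0.0014] rim-wheel [ 0.0001 -0.0006]
tcp [0.6005 0.015  0.3175] board 0.029070053056820977 0.1136109140040787
scene 919 (array([0.5592, 0.051 ]), array([0.0626, 0.1609]), np.float32(4.08)) board x,y -0.0105 0.1546 yaw -1.37
side 676 (array([0.5581, 0.054 ]), array([0.0623, 0.1604]), np.float32(5.56)) board x,y -0.0113 0.1549 yaw 0.11
```

View pics/w4.png

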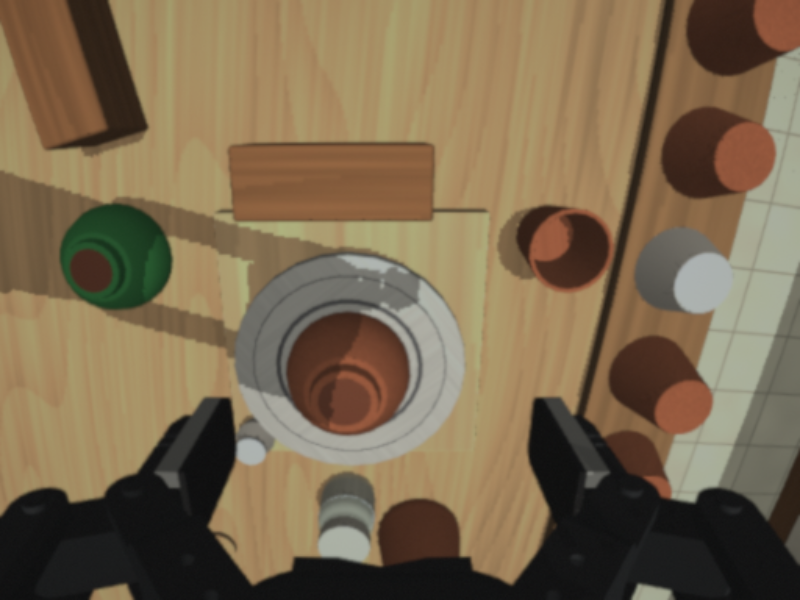

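The rest, at (332,182), lies flush along the board's left edge (gap ≈0, −0.3°). The bowl at (348,372) is centred within about 1 mm, and the neighbouring things look undisturbed.

```bash
python3 -c "
from bench import ctrl
print(ctrl.hand_in())"
```

```text
the job is handed in; nothing more can be done
None
```

I finished both pushes and handed the job in at about 17 s of the 54 s allowed; no verdict was reported.

- **Bowl:** I pushed it about 42 mm across the wheel with half-open fingers. The last wrist view puts it about 1 mm off centre (rim fit 0.6 mm, foot fit 1.4 mm), against the 7 mm limit.
- **Hand rest:** I squared it with both open fingers and pushed until the force rose to 13 N while the position held. The wrist view puts its middle at y ≈ 0.155 m in the board frame, so practically no gap. It lies about 10 mm from the middle of the edge and is turned 0.3° from parallel.
- **Disagreement:** The fixed cameras agree on the rest's position but give its angle as −1.4° (scene) and +0.1° (side). The scene camera's angle readings scattered by about 1°, so I trusted the wrist view; all three are within the 2.6° limit.
- **Everything else:** The gripper was clear of everything at the end. The other things in view looked undisturbed, though I did not measure them again.

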